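# Seal a coffee tin in the lever press

## Robot

A 6-joint arm with a two-finger parallel gripper is mounted at the origin on the work surface. World frame = base frame: x ahead of the robot, y to its left, z up, the work surface at z = 0. Lengths are in m, angles in degrees, forces in N, time in s.
With the tool pointing down it reaches from about 0.375 to 0.925 m from the base axis. Payload 5.7 kg.
Tool frame: the origin (TCP) lies midway between the tips of the shut fingers; the grasp point (between the pads) lies 19 mm behind it; x points along the fingers, y is the direction in which the jaws open and shut, and the axes are right-handed (so a half turn about x gives the same grasp; the last joint's range is limited). The gripper opens to 85 mm and grips with 20 to 120 N. Pads are 22 mm wide; open, the fingers measure 114 mm over their backs; the gripper's body (76 mm by 85 mm) begins 54 mm behind the grasp point. The pads swing forward as they close: fully open they stand 13 mm farther back than shut.
Start: joints at [64.051, 20.558, 86.54, -0, 72.909, -6.595], TCP at [0.199, 0.566, 0.231] pointing down, gripper open.
Joint ranges: [-170.27, 170.27], [-57.76, 135], [12.27, 136.19], [-55.21, 235.2], [11.17, 155.16], [-170.74, 170.74]. Speed limits (degrees/s): [136.94, 136.94, 180, 180, 180, 180].

## Interface

Orientations are given as a 3x3 rotation matrix whose columns are the frame's x, y, z axes.
In Python, from rig import state, get_image, camera_info, close_job gives the robot as it stands. The module is installed in compiled form; this text tells all that it offers.
- The arm moves only by the shell command python3 -m jog 'ROWS' [OPENING] [FORCE]. ROWS is JSON, a list of rows, each a list of 2 entries, a list of its own where there are three numbers: the shift along the tool's x, y, z scaled (see below), then the turn about the tool's x scaled (see below). In form: [[[dx, dy, dz], spin], ...]. A call has 1 to 8 rows; each row shifts and turns the pose as measured when the row begins, along the tool's axes as they then stand; what a row does not reach is not made up. The controller multiplies each number of a shift by 0.03 m and each number of a turn by 0.08 rad. A row lasts 1/10 s, in which the tool goes at most 50 mm and 8.59 degrees, less where a joint would pass 70% of its speed; a pose out of reach is approached as far as the arm can. A call with a number of a shift or a turn outside -1 to 1 is refused whole. A call with a gripper value outside its range is refused whole. OPENING is the opening, from 0 (shut) to 1 (fully open), set as the call begins (- or left out, the last holds). The fingers move at their own pace and stop on an object; FORCE is the grip in N (left out, the last holds). Time passes only in rows, so rows that do not move let the fingers close. It gives the time, the measured TCP pose, the force and the opening at its end, in the units of the state.
- state(): the state, without advancing time (a new reading comes with each control period).
- get_image(name): name is "side" or "top" or "wrist"; returns the picture (480x640x3 uint8, blue, green, red); there is no depth.
- camera_info(name): a dict with "K" (3x3 intrinsics, pixels), "eye" and "orientation" of the camera in the world; the wrist camera has in their place "hand_eye" (4x4, takes a point from camera to tool coordinates, whose origin is the TCP and whose axes are the tool frame's). Camera axes: x right, y up, looking along -z (the intrinsics and any distortion apply to the point x, -y, -z); pixel columns grow to the right and rows downward; lengths in m; the calibration is good to about 2 mm. A picture is of the moment at which its call begins: read the wrist's pose just before it. camera_info takes no time and is no camera call.
- close_job(): hands the job in, once; it reports no verdict.
The state is a dict: "time_s": time; "joints": joint angles; "joint_vel": joint speeds; "joint_torque": joint torques, N m; "position": TCP position; "orientation": TCP orientation; "force": force on the tool from outside, world axes, zero at the start; "moment": the same for the moment, N m; "opening": finger opening in m.
Only numpy, scipy, OpenCV 4.12 (cv2) and the standard library are available. Lean on these libraries where they do the work, as an engineer would, in place of code of your own. Each camera call takes 0.05 s, during which the arm holds its last target.

## Task

One white tin, standing among the upside-down cobalt cups, still has its lid sticking up. Stand it upright in the middle of the black pad of the lever press, let go, and swing the press's sprung lever down to its stop so that the lid is pushed fully home; let the lever come all the way back up, then stand the sealed tin upright in the middle of the empty cork coaster on the dark wooden tray. Leave the two cups and the two sealed tins where they are.

Things in the scene. Friction and masses are not known exactly. Their poses are not given: they have to be found in the camera images.
- tin: the unsealed coffee tin: white enamel cylinder 60 mm in diameter, 69 mm tall, cobalt band round its middle; grip it round the body. Its lid (cobalt top, copper flank, 51 mm across) sticks up: top 78 to 81 mm above the tin's underside at the start, 71 mm when fully home. Origin: centre of the underside, z up. Loose, about 0.28 kg
- tin_lid (a joint): how far the tin's lid has been pushed down, m: 0 to 0.003 at the start, 0.010 fully home (a tight fit, about 10 N)
- press_bed (a point): centre of the press's round black rubber pad (72 mm across), on its top face 14 mm above the work surface, where the tin stands; local x points from the pad towards the lever's hinge, y along the hinge axis, z up
- lever_hinge (a point): middle of the lever's hinge axis, 100 mm from press_bed along press_bed's x and 105 mm above the work surface; same axes as press_bed. Two upright grey cheeks carry it (outer faces 124 mm apart, tops 118 mm high); the grey base plate is 200 x 130 x 12 mm, from 60 mm in front of press_bed to 140 mm behind it
- lever_bar (a point): middle of the lever's round dark wooden crossbar (18 mm thick, 82 mm free between the lever's two side arms, parallel to the hinge axis), 190 mm from the hinge axis. At rest 294 mm above the work surface, 5 degrees past vertical away from the pad; at the stop 105 mm high (arms level), 90 mm in front of the pad centre. Pinched from above, it turns between the fingers
- lever (a joint): lever angle, rad: 0 fully up (rest), grows as it swings forward and down, 1.658 at its stop (about 1.645 on a sealed tin). A spring lifts it back to 0: about 5 N at the bar at the stop, 10 N while the lid goes in. A red pressing pad between the side arms, 100 mm from the hinge, comes down on the lid
- tray: dark wooden tray board 300 (its x) x 115 (its y) x 10 mm, fixed. Origin: centre of the underside. Three places in a row along its x, 95 mm apart: two hold sealed tins, one the empty coaster
- coaster: round cork coaster 82 mm across, 3 mm thick, fixed on the tray; origin: centre of its underside, 10 mm above the work surface; its top is 13 mm above the work surface. The sealed tin goes here
- sealed1: a sealed tin like the other (60 mm in diameter, 71 mm tall with its lid home) standing on the tray, origin centre of the underside; leave it
- sealed2: a second sealed tin standing on the tray, likewise; leave it
- cup1: cobalt espresso cup upside down, 66 mm across at the rim on the table, 58 mm tall, a handle out to 50 mm from its axis along its own y; origin: centre of its underside; leave it
- cup2: a second such cup; leave it
Mind the look-alikes: they are no part of the job. Leave any turquoise look-alike of the tin alone.

How it is judged:
By the outcome, as a careful person would: the job done as asked, in the order asked, and still so for the second after the job is handed in, with the robot touching nothing.
It also fails if it takes over 72 s, if anything falls off the work surface, if the arm or the gripper's body presses on something with over 40 N, if the wrist force passes 120 N, or if a joint passes its speed limit or range.

## Working session

There is one attempt and no reset: what is moved stays moved. The work goes in short steps, Python scripts to look and compute and a shell command to move; the robot and the scene stay as the last step left them, time stands still between calls to the robot, and variables do not carry over. Pictures are saved under pics/ and viewed, and the job is handed in when it is done.

```bash
mkdir -p pics; cat > h.py <<'E'
import numpy as np, cv2
from rig import state, get_image, camera_info
def ray(name,u,v,pose=None):
    ci=camera_info(name);K=np.array(ci["K"])
    p=np.array([[[u,v]]],float)
    d=ci.get("distortion",None)
    n=cv2.undistortPoints(p,K,np.array(d,float) if d is not None else None)[0,0]
    c=np.array([n[0],-n[1],-1.0])
    if name=="wrist":
        H=np.array(ci["hand_eye"]);P,R=pose
        R=np.array(R);P=np.array(P)
        return P+R@H[:3,3], R@(H[:3,:3]@c)
    return np.array(ci["eye"]), np.array(ci["orientation"])@c
def atz(name,u,v,z,pose=None):
    e,d=ray(name,u,v,pose); return e+d*(z-e[2])/d[2]
def proj(name,X,pose=None):
    ci=camera_info(name);K=np.array(ci["K"])
    if name=="wrist":
        H=np.array(ci["hand_eye"]);P,R=pose;X=np.array(R).T@(np.array(X)-P);c=H[:3,:3].T@(X-H[:3,3])
    else: c=np.array(ci["orientation"]).T@(np.array(X)-np.array(ci["eye"]))
    q=K@np.array([c[0],-c[1],-c[2]]);return q[:2]/q[2]
E
python3 - <<'E'
from h import *
s=state();print(s)
for n in("side","top","wrist"):
    print(n,camera_info(n)); cv2.imwrite(f"pics/{n}0.png",get_image(n))
E
```

```text
{'time_s': 0.0, 'joints': array([ 6.40509219e+01,  2.05975505e+01,  8.65980594e+01,  4.74255107e-04,
        7.29079892e+01, -6.59380088e+00]), 'joint_vel': array([-0.1702992 ,  0.02088282,  0.08227511, -0.00238635, -0.05920279,
        0.00636716]), 'joint_torque': array([ 2.77249936e-03, -5.27636719e+01, -2.78631037e+01, -8.47164983e-05,
        1.33840885e-02, -1.29433633e-05]), 'position': array([0.19855675, 0.56548811, 0.23046374]), 'orientation': array([[-7.98307954e-04,  3.31426374e-01,  9.43480748e-01],
       [-1.62239168e-03,  9.43479377e-01, -3.31427266e-01],
       [-9.99998365e-01, -1.79527633e-03, -2.15483700e-04]]), 'force': array([-1.18410558, -0.72181184,  0.45887358]), 'moment': array([ 0.02089786,  0.02095685, -0.04830324]), 'opening': 0.0853058691685713}
side {'K': array([[548.86247555,   0.        , 318.12579521],
       [  0.        , 548.86247555, 246.30560246],
       [  0.        ,   0.        ,   1.        ]]), 'eye': array([-0.18208605, -0.76168386,  1.05421806]), 'orientation': array([[ 0.7298545 ,  0.44272818, -0.52086867],
       [-0.6835921 ,  0.4684687
[... 268 characters left out ...]
2 ,  1.38609096]), 'orientation': array([[-0.00491364,  0.99342588, -0.11437163],
       [-0.9999695 , -0.00557566, -0.00546921],
       [-0.00607096,  0.11434126,  0.99342298]])}
wrist {'K': array([[343.73775402,   0.        , 318.4963096 ],
       [  0.        , 343.73775402, 237.45651742],
       [  0.        ,   0.        ,   1.        ]]), 'hand_eye': array([[-7.18685552e-04,  3.02391793e-01, -9.53183449e-01,
        -1.43495683e-01],
       [ 9.99999668e-01,  5.83254282e-04, -5.68950296e-04,
         6.11077646e-04],
       [ 3.83902428e-04, -9.53183541e-01, -3.02392112e-01,
        -7.80513148e-02],
       [ 0.00000000e+00,  0.00000000e+00,  0.00000000e+00,
         1.00000000e+00]])}
```

View pics/top0.png

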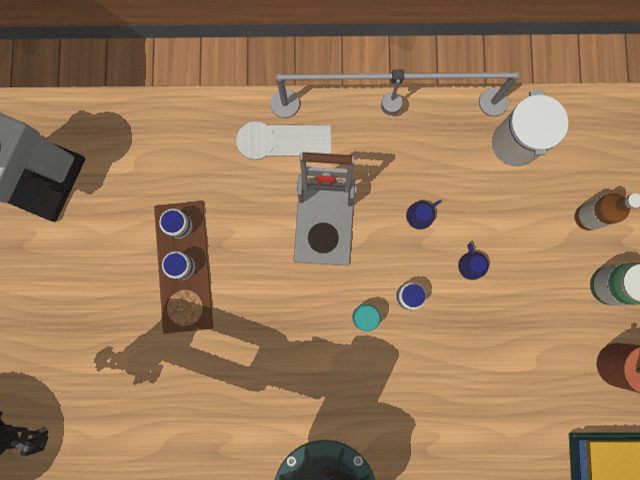

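View pics/side0.png

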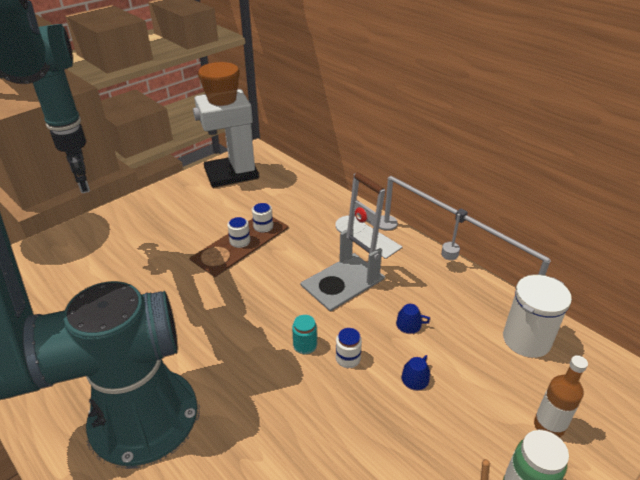

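View pics/wrist0.png

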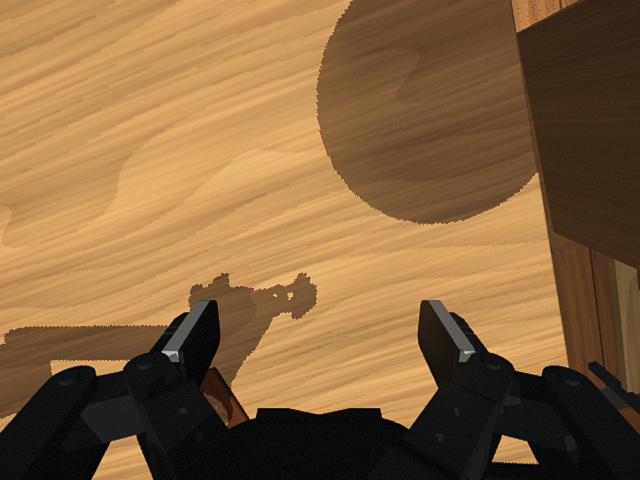

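The top view shows the white tin at (412,296), the turquoise look-alike at (367,317), and the cups at (422,215) and (473,264). The press pad is at (323,238), the bar at (327,158) and the coaster at (184,307). I'll enlarge these for exact pixels.

```bash
python3 - <<'E'
from h import *
im=cv2.imread("pics/top0.png")
a=im[130:350,280:500]; b=im[190:340,140:340]
cv2.imwrite("pics/c1.png",cv2.resize(im[255:335,345:445],None,fx=8,fy=7.5,interpolation=2)[:600])
cv2.imwrite("pics/c2.png",cv2.resize(im[140:280,270:390],None,fx=4,fy=4,interpolation=2))
cv2.imwrite("pics/c3.png",cv2.resize(im[195:335,145:225],None,fx=4,fy=4,interpolation=2))
s=cv2.imread("pics/side0.png")
cv2.imwrite("pics/c4.png",cv2.resize(s[170:380,280:450],None,fx=2.8,fy=2.8,interpolation=2))
E
```

```text
(no output)
```

View pics/c1.png

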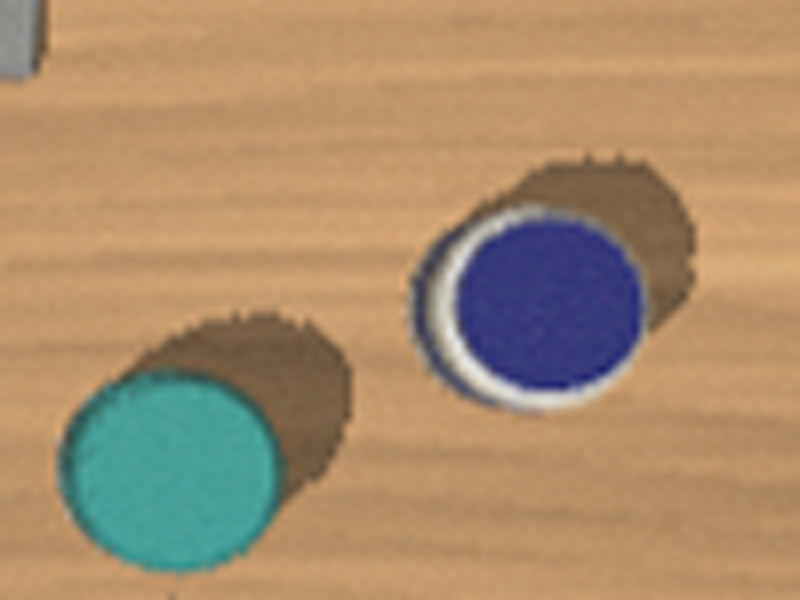

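View pics/c2.png

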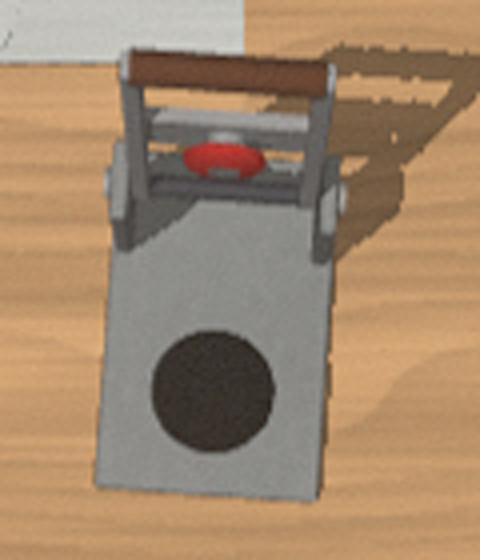

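View pics/c3.png

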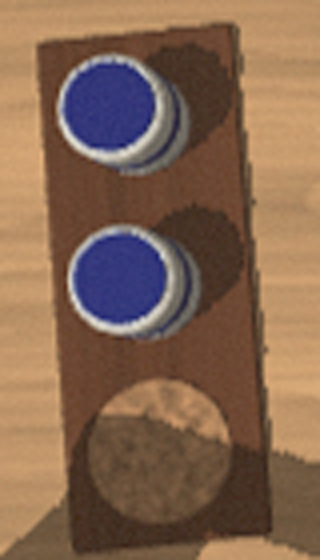

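View pics/c4.png

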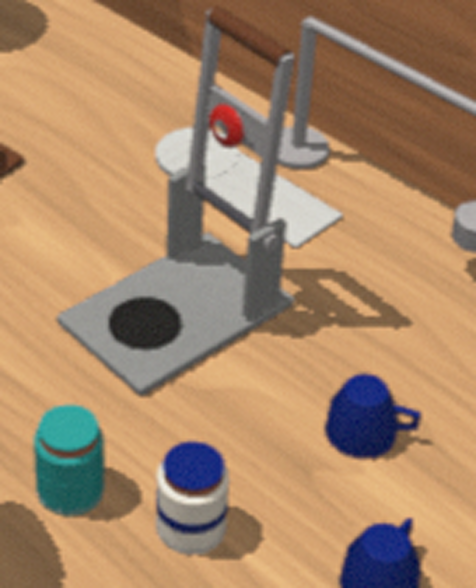

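```bash
python3 - <<'E'
from h import *
np.set_printoptions(precision=4,suppress=True)
P=lambda n,u,v,z:print(n,atz("top",u-.4,v-.4,z))
P("tin",413.7,295.5,.0795)
P("pad",323.2,237.7,.014)
P("barL",302.5,157.2,.294);P("barR",353,159,.294)
P("coaster",185,307.7,.013)
P("seal2",174.5,265,.081);P("seal1",145+108/4,195+103/4,.081)
P("turq",345+172/8,255+470/7.5,.075)
P("plateL",270+97/4,140+487/4,.012);P("plateR",270+318/4,140+500/4,.012)
P("cup1",422,215,.03);P("cup2",473,264,.03)
for u,v in((195,465),):print("tin side",atz("side",280+u/2.8,170+v/2.8,.0795))
print("pad side",atz("side",280+145/2.8,170+323/2.8,.014))
print("barends side",atz("side",280+211/2.8,170+15/2.8,.294),atz("side",280+290/2.8,170+57/2.8,.294))
E
```

```text
tin [ 0.4368 -0.1977  0.0795]
pad [ 0.5728 -0.0007  0.014 ]
barL [0.6916 0.0368 0.294 ]
barR [ 0.6875 -0.0579  0.294 ]
coaster [0.413 0.317 0.013]
seal2 [0.5062 0.3263 0.081 ]
seal1 [0.6045 0.3341 0.081 ]
turq [ 0.3893 -0.0944  0.075 ]
plateL [0.5174 0.0665 0.012 ]
plateR [ 0.5092 -0.0612  0.012 ]
cup1 [ 0.6222 -0.2283  0.03  ]
cup2 [ 0.5086 -0.3416  0.03  ]
tin side [ 0.4388 -0.1997  0.0795]
pad side [ 0.5731 -0.0038  0.014 ]
barends side [0.6918 0.0373 0.294 ] [ 0.6934 -0.0566  0.294 ]
```

```bash
cat >> h.py <<'E'
np.set_printoptions(precision=4,suppress=True)
def togo(x,y,z,yaw=None):
    s=state();R=np.array(s["orientation"]);d=R.T@(np.array([x,y,z])-s["position"])
    cy=np.degrees(np.arctan2(R[1,1],R[0,1]))
    print("t",round(s["time_s"],2),"pos",s["position"],"yaw",round(cy,2),"tilt",R[2,:],"F",s["force"],"op",round(s["opening"],4))
    print("units xyz",d/.03, "spin", None if yaw is None else round(-np.radians((yaw-cy+180)%360-180)/.08,2))
E
python3 -m jog '[[[0,-0.73,1],-0.44],[[0,-0.73,1],-0.44],[[0,-0.73,1],-0.44],[[0,-0.73,1],-0.44],[[0,-0.73,1],-0.44],[[0,-0.73,1],-0.44],[[0,-0.73,1],-0.44],[[0,-0.73,1],-0.44]]' 1 40
python3 -c "
from h import *
togo(.437,-.198,.12,86.5)"
```

```text
time_s: 0.95
position: [0.3982, 0.34, 0.2282]
orientation: [[-0.004, 0.037, 0.999], [-0.002, 0.999, -0.037], [-1.0, -0.002, -0.004]]
force: [-0.2, 1.1, 0.1]
opening: 0.085
t 0.95 pos [0.3982 0.34   0.2282] yaw 87.9 tilt [-1.     -0.0021 -0.0038] F [-0.2145  1.0765  0.096 ] op 0.085
units xyz [  3.6371 -17.8659   1.9648] spin 0.3
```

```bash

python3 -m jog '[[[0,-1,0.3],0],[[0,-1,0.3],0.05],[[0,-1,0.3],0.05],[[0,-1,0.3],0.05],[[0,-1,0.3],0.05],[[0,-1,0.2],0.05],[[0,-1,0.1],0],[[0,-1,0],0]]' >/dev/null
python3 -m jog '[[[0.1,-1,0],0],[[0.1,-1,0],0],[[0.1,-1,0],0],[[0.1,-1,0],0],[[0.1,-1,0],0],[[0,-1,0],0],[[0,-1,0],0],[[0,-0.6,0],0]]' >/dev/null
python3 -c "
from h import *
togo(.437,-.198,.12,86.5)"
```

```text
t 2.55 pos [ 0.4297 -0.1502  0.2116] yaw 86.61 tilt [-1.     -0.0019 -0.0031] F [0.303  0.4252 0.1232] op 0.0855
units xyz [ 3.0566 -1.5688  0.3455] spin 0.02
```

```bash

python3 -m jog '[[[0.2,-0.6,0.15],0],[[0.2,-0.6,0.15],0],[[0,-0.35,0],0],[[0,0,0],0]]' >/dev/null
python3 - <<'E'
from h import *
togo(.437,-.198,.12,86.5)
s=state();im=get_image("wrist");cv2.imwrite("pics/w1.png",im);cv2.imwrite("pics/t1.png",get_image("top"))
p=(s["position"],s["orientation"])
print([proj("wrist",[.437,-.198,z],p) for z in (.0795,0)])
E
```

```text
t 2.95 pos [ 0.4351 -0.2015  0.1991] yaw 86.38 tilt [-1.     -0.002  -0.0036] F [-0.13    0.0183 -0.4465] op 0.0852
units xyz [2.6363 0.127  0.0638] spin -0.03
[array([322.2079, 233.1705]), array([321.5006, 210.7929])]
```

View pics/w1.png

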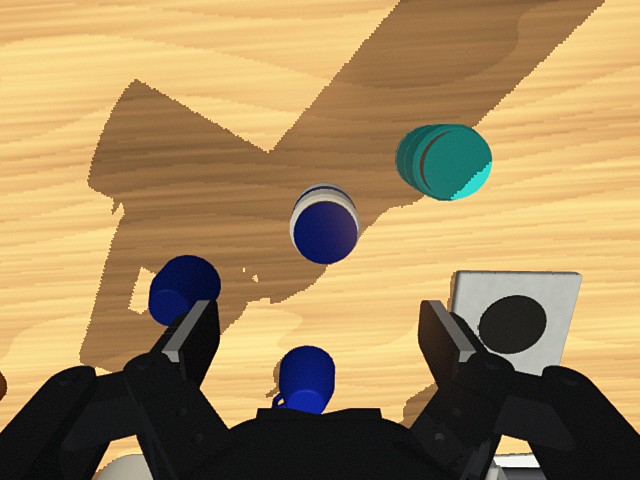

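The lid shows at (325,232), within 2 mm of the prediction. I'll descend to a TCP height of 0.022.

```bash

python3 -m jog '[[[0.8,0.13,0.06],0],[[0.8,0,0],0],[[0.8,0,0],0],[[0.8,0,0],0],[[0.8,0,0],0],[[0.8,0,0],0],[[0.5,0,0],0],[[0,0,0],0]]' >/dev/null
python3 -c "
from h import *
togo(.437,-.197,.022,86.5)"
```

```text
t 3.85 pos [ 0.4387 -0.1894  0.039 ] yaw 86.81 tilt [-1.     -0.0018  0.0021] F [-0.5908 -0.1642 -0.2841] op 0.0856
units xyz [ 0.5676 -0.2566 -0.0451] spin 0.07
```

```bash

python3 -m jog '[[[0,-0.26,0],0],[[0.3,0,0],0],[[0.26,0,0],0],[[0,0,0],0]]' >/dev/null
python3 -c "
from h import *
togo(.437,-.197,.022,86.5)"
```

```text
t 4.25 pos [ 0.4401 -0.1976  0.0237] yaw 86.9 tilt [-1.     -0.0037  0.0059] F [-0.3344  0.5598  0.2555] op 0.0854
units xyz [ 0.0573  0.0151 -0.1061] spin 0.09
```

```bash

python3 -m jog '[[[0.05,0,-0.1],0.05],[[0,0,0],0]]' >/dev/null
python3 -m jog '[[[0,0,0],0],[[0,0,0],0],[[0,0,0],0],[[0,0,0],0],[[0,0,0],0],[[0,0,0],0],[[0,0,0],0],[[0,0,0],0]]' 0 40 
python3 - <<'E'
from h import *
togo(.437,-.197,.022,86.5)
cv2.imwrite("pics/w2.png",get_image("wrist"));cv2.imwrite("pics/t2.png",get_image("top"))
E
```

```text
time_s: 5.25
position: [0.4371, -0.1976, 0.023]
orientation: [[0.006, 0.059, 0.998], [-0.004, 0.998, -0.059], [-1.0, -0.004, 0.007]]
force: [-1.7, -0.0, 0.3]
opening: 0.0591
t 5.25 pos [ 0.4371 -0.1976  0.023 ] yaw 86.62 tilt [-1.     -0.0039  0.0067] F [-1.7408 -0.0085  0.2768] op 0.0591
units xyz [ 0.0338  0.0192 -0.0039] spin 0.03
```

View pics/w2.png

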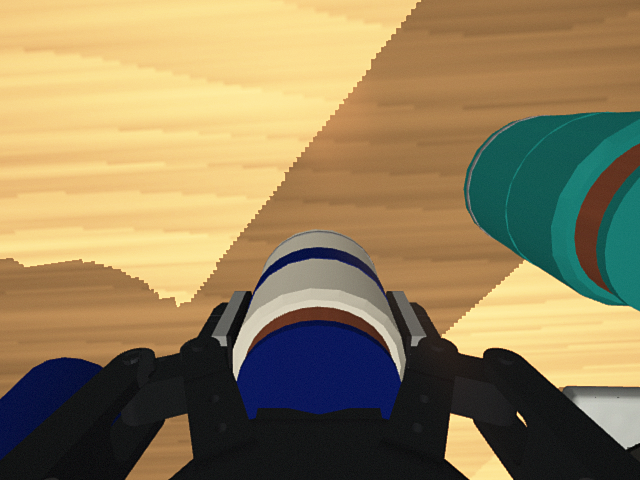

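```bash

python3 - <<'E'
from h import *
s=state();p=(s["position"],s["orientation"])
for z in(.078,.081): print(atz("wrist",319,322,z,p)+[.0255,0,0])
# underside near edge
print("bodyedge at 0.069",atz("wrist",319,306,.069,p)+[.0,0,0])
E
python3 -m jog '[[[-0.5,0,0],0],[[-0.8,0,0],0],[[-0.8,0,0],0],[[-0.8,0,0],0],[[-0.8,0,0],0],[[-0.5,0,0],0],[[0,0,0],0]]' 
python3 -c "
from h import *
togo(.573,-.002,.12,86.5)"
```

```text
[ 0.4384 -0.195   0.078 ]
[ 0.4366 -0.1948  0.081 ]
bodyedge at 0.069 [ 0.4127 -0.195   0.069 ]
time_s: 6.05
position: [0.4337, -0.1953, 0.1509]
orientation: [[0.0, 0.059, 0.998], [-0.0, 0.998, -0.059], [-1.0, -0.0, 0.0]]
force: [1.1, -0.3, -2.0]
opening: 0.0591
t 6.05 pos [ 0.4337 -0.1953  0.1509] yaw 86.62 tilt [-1.     -0.0002  0.0002] F [ 1.1039 -0.3329 -2.0195] op 0.0591
units xyz [1.029  6.7066 4.2564] spin 0.03
```

```bash

python3 -m jog '[[[0.1,0.5,0.3],0],[[0.1,0.9,0.6],0],[[0.1,1,0.65],0],[[0.1,1,0.65],0],[[0.1,1,0.65],0],[[0.1,1,0.6],0],[[0.1,0.8,0.45],0],[[0,0.3,0.2],0]]' >/dev/null
python3 -m jog '[[[0,0,0],0]]' >/dev/null
python3 -c "
from h import *
togo(.573,-.002,.08,86.5)"
```

```text
t 6.95 pos [ 0.5673 -0.0005  0.1179] yaw 86.46 tilt [-0.9999  0.0005 -0.012 ] F [-0.6281 -0.0734 -2.9254] op 0.0593
units xyz [ 1.2609 -0.0372  0.2094] spin -0.01
```

```bash

python3 -m jog '[[[0.4,0,0.2],0],[[0.4,0,0],0],[[0.3,0,0],0],[[0,0,0],0]]' >/dev/null
python3 - <<'E'
from h import *
togo(.573,-.001,.038,86.5)
s=state();im=get_image("wrist");cv2.imwrite("pics/w3.png",im);cv2.imwrite("pics/t3.png",get_image("top"))
p=(s["position"],s["orientation"])
print(proj("wrist",[.573,-.001,.014],p),proj("wrist",[.537,-.001,.014],p))
E
```

```text
t 7.35 pos [ 0.5698 -0.0041  0.0802] yaw 86.32 tilt [-0.9999 -0.0006 -0.0167] F [-0.3906 -0.3073 -2.3059] op 0.0594
units xyz [1.4061 0.1112 0.1233] spin -0.04
[322.2734 259.9319] [318.7311 205.8186]
```

View pics/w3.png

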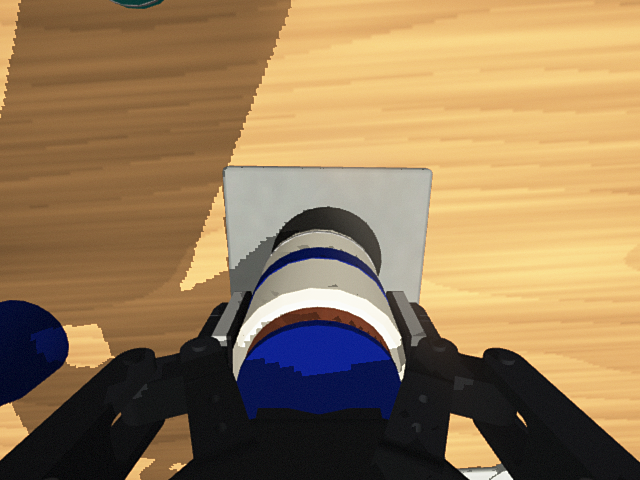

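```bash

python3 - <<'E'
from h import *
s=state();p=(s["position"],s["orientation"])
im=cv2.imread("pics/w3.png")
cv2.imwrite("pics/w3c.png",cv2.resize(im[195:295,250:400],None,fx=5,fy=5,interpolation=2))
t=cv2.imread("pics/t3.png")
cv2.imwrite("pics/t3c.png",cv2.resize(t[140:280,270:390],None,fx=4,fy=4,interpolation=2))
# pad outline, row by row leftmost / rightmost dark
g=im.max(axis=2)
pts=[]
from scipy.optimize import least_squares
for col in range(284,376,4):
    c=g[195:235,col].astype(int)
    k=np.where(c<70)[0]
    if len(k): pts.append((col,195+k[0]-.5))
print(pts)
W=np.array([atz("wrist",u,v,.014,p)[:2] for u,v in pts])
r=least_squares(lambda q:np.hypot(*(W-q).T)-.036,[.573,0],loss="soft_l1",f_scale=.001)
print(r.x,r.fun)
E
```

```text
[(284, np.float64(225.5)), (288, np.float64(221.5)), (292, np.float64(217.5)), (296, np.float64(215.5)), (300, np.float64(213.5)), (304, np.float64(210.5)), (308, np.float64(209.5)), (312, np.float64(208.5)), (316, np.float64(207.5)), (320, np.float64(207.5)), (324, np.float64(206.5)), (328, np.float64(206.5)), (332, np.float64(207.5)), (336, np.float64(207.5)), (340, np.float64(208.5)), (344, np.float64(210.5)), (348, np.float64(211.5)), (352, np.float64(213.5)), (356, np.float64(215.5)), (360, np.float64(222.5)), (364, np.float64(231.5)), (368, np.float64(226.5)), (372, np.float64(232.5))]
[0.5752 0.0006] [-0.0005 -0.0005 -0.     -0.0003 -0.0004  0.0003  0.0001  0.      0.0002
 -0.0001  0.0004  0.0004  0.      0.0004  0.0004 -0.0001  0.0002  0.0002
  0.0004 -0.0017 -0.0039  0.0001 -0.0001]
```

View pics/w3c.png

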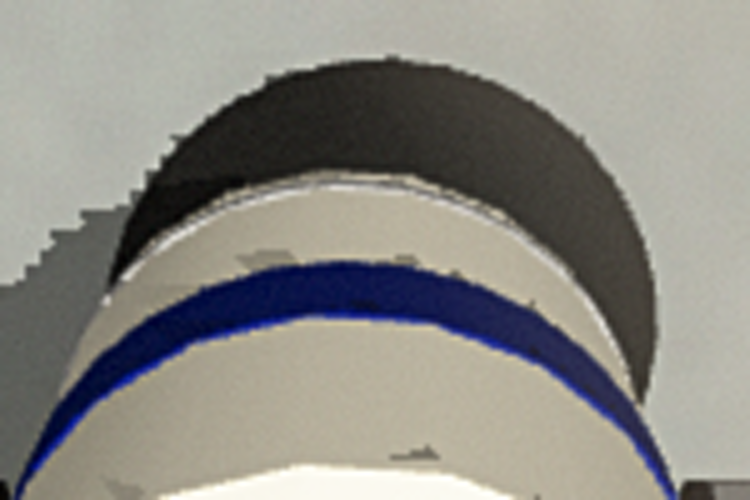

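View pics/t3c.png

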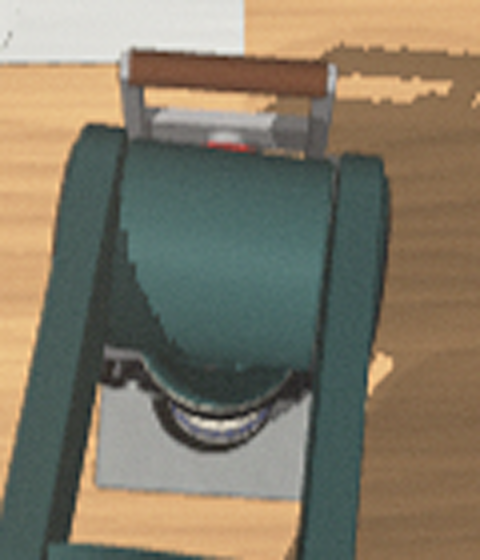

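```bash

python3 - <<'E'
from h import *
s=get_image("side");cv2.imwrite("pics/s3c.png",cv2.resize(s[80:380,200:500],None,fx=2,fy=2,interpolation=2))
E
```

```text
(no output)
```

View pics/s3c.png

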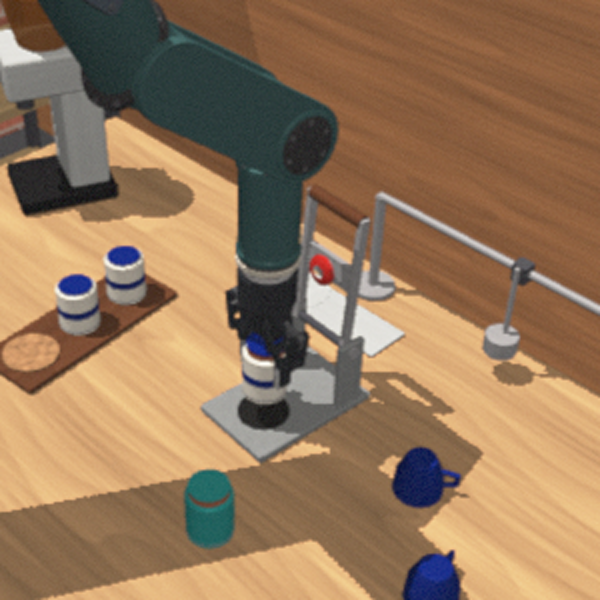

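```bash

python3 -m jog '[[[0.4,0.11,0.16],0],[[0.4,0,0],0],[[0.3,0,0],0],[[0.15,0,0],0],[[0,0,0],0]]' >/dev/null
python3 -c "
from h import *
togo(.574,-.001,.037,86.5)"
```

```text
t 8.0 pos [ 0.5773 -0.0009  0.0421] yaw 86.33 tilt [-0.9999 -0.0007 -0.0111] F [-0.5714  0.7048 -2.7955] op 0.0593
units xyz [ 0.1726 -0.0117 -0.1063] spin -0.04
```

```bash

python3 -m jog '[[[0,0,-0.1],0],[[0.07,0,0],0],[[0.06,0,0],0],[[0.05,0,0],0]]' >/dev/null
python3 -c "
from h import *
togo(.574,-.001,.037,86.5)"
```

```text
t 8.4 pos [ 0.5739 -0.0006  0.0372] yaw 86.35 tilt [-0.9999 -0.0008 -0.011 ] F [-5.7435  0.5505 15.1274] op 0.059
units xyz [ 0.0074 -0.0143  0.0056] spin -0.03
```

```bash

python3 -m jog '[[[-0.02,0,0],0],[[0,0,0],0],[[0,0,0],0],[[0,0,0],0],[[0,0,0],0],[[0,0,0],0]]' 1
python3 -m jog '[[[-0.3,0,0],0],[[-0.6,0,0],0],[[-0.9,0,0],0],[[-1,0,0],0],[[-1,0,0],0],[[-1,0,0],0],[[0,0,0],0]]' >/dev/null
python3 - <<'E'
from h import *
togo(.57,-.001,.2,86.5)
s=state();p=(s["position"],s["orientation"])
im=get_image("wrist");cv2.imwrite("pics/w4.png",im)
print(proj("wrist",[.574,-.001,.014],p),proj("wrist",[.574,-.001,.0935],p))
E
```

```text
time_s: 9.0
position: [0.5761, -0.0009, 0.0395]
orientation: [[-0.006, 0.064, 0.998], [-0.001, 0.998, -0.064], [-1.0, -0.001, -0.006]]
force: [-0.5, -1.0, 0.4]
opening: 0.0858
t 9.7 pos [ 0.5763 -0.0007  0.1913] yaw 86.34 tilt [-1.     -0.0009 -0.0081] F [ 1.0107 -0.6398  0.4216] op 0.0853
units xyz [-0.2869 -0.0236 -0.2109] spin -0.03
[317.1912 212.7642] [316.7815 237.179 ]
```

View pics/w4.png

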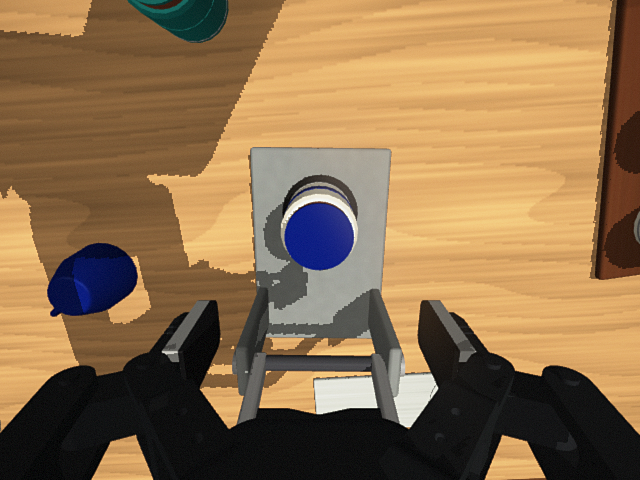

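```bash

python3 - <<'E'
from h import *
from scipy.optimize import least_squares
s=state();p=(s["position"],s["orientation"])
im=cv2.imread("pics/w4.png")
b,g,r=[im[...,i].astype(int) for i in range(3)]
m=((b>90)&(g<60)&(r<60)).astype(np.uint8);m[:195]=0;m[275:]=0;m[:,:275]=0;m[:,365:]=0
c=max(cv2.findContours(m,0,cv2.CHAIN_APPROX_NONE)[0],key=cv2.contourArea)
(cx,cy),_=cv2.minEnclosingCircle(c)
W=np.array([atz("wrist",u,v,.0935,p)[:2] for u,v in c[:,0].astype(float)])
q=least_squares(lambda q:np.hypot(*(W-q[:2]).T)-q[2],[.573,0,.025],loss="soft_l1",f_scale=.001);print("lid",q.x)
gg=im.max(axis=2);pts=[]
for col in range(290,354,3):
    k=np.where(gg[165:200,col]<70)[0]
    if len(k):pts.append((col,165+k[0]-.5))
W=np.array([atz("wrist",u,v,.014,p)[:2] for u,v in pts])
q=least_squares(lambda q:np.hypot(*(W-q).T)-.036,[.573,0],loss="soft_l1",f_scale=.001);print("pad",q.x,q.fun)
cv2.imwrite("pics/w4c.png",cv2.resize(im[160:280,270:370],None,fx=5,fy=5,interpolation=2))
# top view of pad not usable now; 
E
```

```text
lid [0.5723 0.0005 0.0249]
pad [ 0.5732 -0.0026] [-0.002  -0.001  -0.001  -0.0007 -0.0009  0.0009  0.0002  0.0007  0.0006
  0.0015  0.0017  0.0012  0.001   0.0018 -0.0013 -0.0008 -0.0015 -0.0011
 -0.0015]
```

View pics/w4c.png

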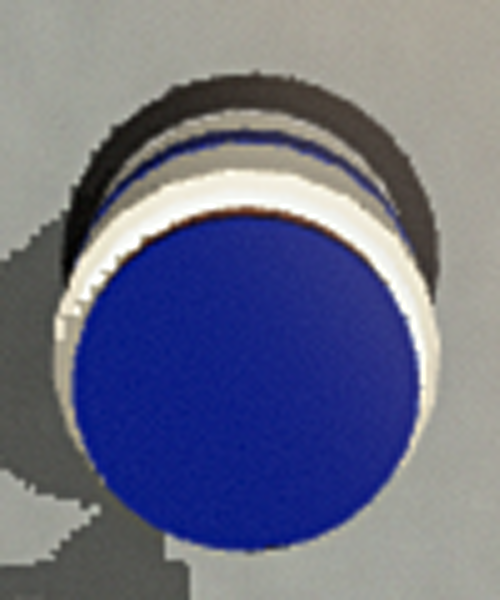

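```bash

python3 -m jog '[[[-0.8,0,-0.2],0.5],[[-1,0,0],1],[[-1,0,0],1],[[-1,0,0],1],[[-1,0,0],1],[[-0.5,0,0],1],[[0,0,0],1],[[0,0,0],1]]' 0.7 >/dev/null
python3 -m jog '[[[0,0,0],1],[[0,0,0],1],[[0,0,0],1],[[0,0,0],1],[[0,0,0],1],[[0,0,0],1],[[0,0,0],1],[[0,0,0],1]]' >/dev/null
python3 -c "
from h import *
togo(.691,-.009,.350,-3.7)"
```

```text
t 11.35 pos [0.5592 0.0011 0.3371] yaw 12.4 tilt [-0.9989 -0.044  -0.0139] F [ 0.0036 -0.5537 -0.885 ] op 0.0595
units xyz [-0.6339  4.197   1.2626] spin 3.51
```

```bash

python3 -m jog '[[[-0.3,0,0],0.9],[[-0.3,0,0],0.9],[[-0.3,0,0],0.9],[[0,0,0],0.8],[[0,0,0],0],[[0,0,0],0]]' >/dev/null
python3 -c "
from h import *
togo(.691,-.009,.350,-3.7);print(state()['joints'])"
```

```text
t 11.95 pos [0.5562 0.0014 0.357 ] yaw -4.33 tilt [-0.9981 -0.0616 -0.0013] F [-0.3674 -0.3872  0.1924] op 0.0603
units xyz [-0.0433  4.5139  0.006 ] spin -0.14
[-6.9169 13.8731 78.5907 -0.0829 91.0677 -2.5832]
```

```bash

python3 -m jog '[[[0,0.6,0],0],[[0,1,0],0],[[0,1,0],0],[[0,1,0],0],[[0,0.7,0],0],[[0,0.2,0],0],[[0,0,0],0]]' >/dev/null
python3 - <<'E'
from h import *
togo(.691,-.009,.330,-3.7)
for n in("wrist","side"): cv2.imwrite(f"pics/{n[0]}5.png",get_image(n))
s=state();p=(s["position"],s["orientation"])
print([proj("wrist",[.690,-.009+d,.294],p) for d in(-.041,0,.041)])
i=cv2.imread("pics/s5.png");cv2.imwrite("pics/s5c.png",cv2.resize(i[80:330,260:510],None,fx=2.4,fy=2.4,interpolation=2))
E
```

```text
t 12.65 pos [ 0.6915 -0.0081  0.3422] yaw -3.71 tilt [-0.9974 -0.0717 -0.0024] F [ 0.5     0.1104 -0.3958] op 0.06
units xyz [0.4081 0.0144 0.0309] spin -0.0
[array([328.3082, 326.2906]), array([324.4389, 266.614 ]), array([320.0905, 199.5491])]
```

View pics/w5.png

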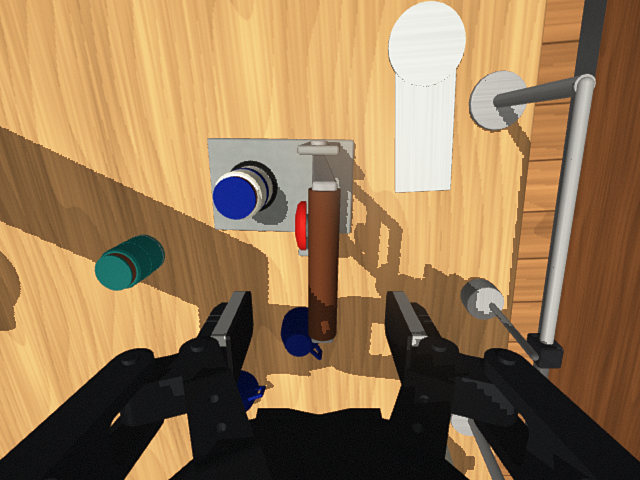

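View pics/s5c.png

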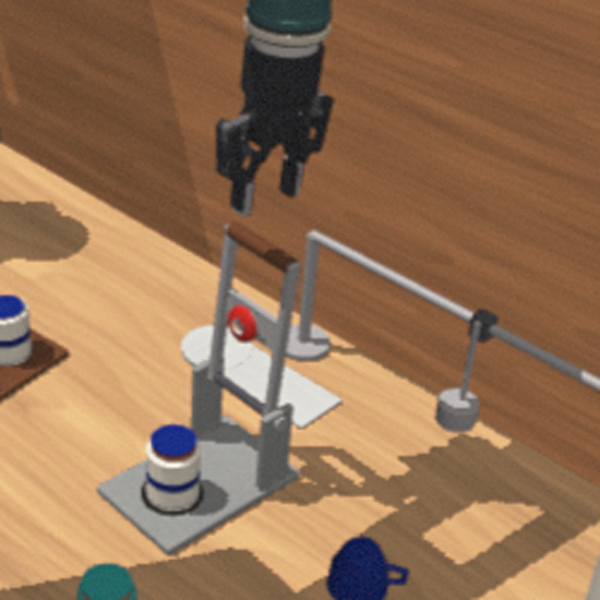

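```bash

python3 -m jog '[[[0.6,0.04,0.03],0],[[0.6,0.04,0],0],[[0.5,0.04,0],0],[[0.3,0.02,0],0],[[0,0,0],0]]' >/dev/null
python3 - <<'E'
from h import *
togo(.690,-.009,.275,-3.7)
E
```

```text
t 13.25 pos [ 0.6857 -0.0081  0.2846] yaw -3.62 tilt [-0.9976 -0.0698 -0.0023] F [0.563  0.4222 0.7405] op 0.0596
units xyz [0.3089 0.1664 0.0201] spin 0.02
```

```bash

python3 -m jog '[[[0.3,0.17,0.02],0],[[0.03,0,0],0],[[0,0,0],0]]' >/dev/null
python3 -m jog '[[[0,0,0],0],[[0,0,0],0],[[0,0,0],0],[[0,0,0],0],[[0,0,0],0],[[0,0,0],0],[[0,0,0],0]]' 0 30
python3 - <<'E'
from h import *
togo(.690,-.009,.275,-3.7)
for n in("wrist","side"): cv2.imwrite(f"pics/{n[0]}6.png",get_image(n))
i=cv2.imread("pics/s6.png");cv2.imwrite("pics/s6c.png",cv2.resize(i[80:330,260:510],None,fx=2.4,fy=2.4,interpolation=2))
E
```

```text
time_s: 14.25
position: [0.6896, -0.009, 0.2773]
orientation: [[-0.068, 0.996, -0.064], [0.006, -0.063, -0.998], [-0.998, -0.068, -0.002]]
force: [-1.2, -0.1, 1.4]
opening: 0.0166
t 14.25 pos [ 0.6896 -0.009   0.2773] yaw -3.63 tilt [-0.9977 -0.0684 -0.002 ] F [-1.1651 -0.1145  1.4433] op 0.0166
units xyz [ 0.0747  0.018  -0.0017] spin 0.01
```

View pics/w6.png

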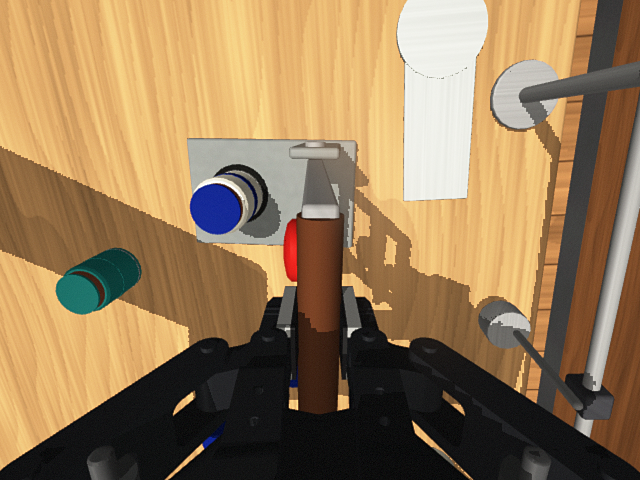

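View pics/s6c.png

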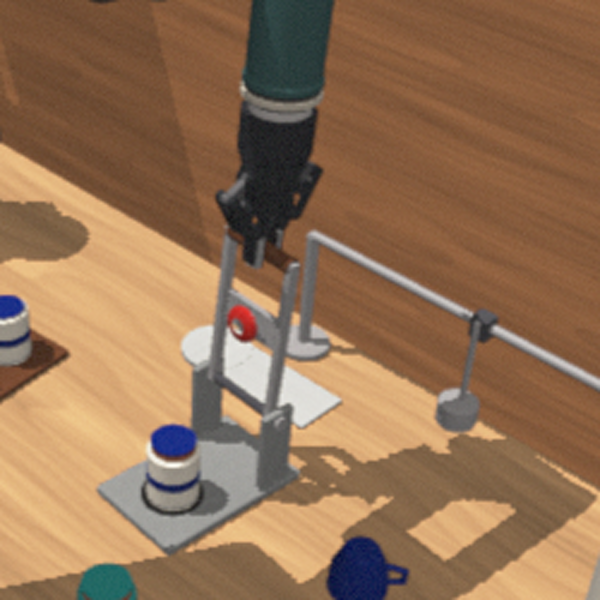

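```bash
cat >> h.py <<'E'
YAW=np.radians(-3.7);U=np.array([np.cos(YAW),np.sin(YAW),0]);Z=np.array([0,0,1.])
T0=np.array([.6896,-.009,.2773]);A0=np.radians(-5)
def tcp(a): return T0-.19*(-np.sin(A0)*U+np.cos(A0)*Z)+.19*(-np.sin(a)*U+np.cos(a)*Z)
C=tcp(0)-.19*Z
def lever(step,n,end=90):
    s=state();R=np.array(s["orientation"]);P=np.array(s["position"]);d=P-C
    a=np.degrees(np.arctan2(-d@U,d@Z));rad=np.hypot(d@U,d@Z)
    print("t",round(s["time_s"],2),"a",round(a,2),"theta",round(np.radians(a+5),3),"rad",round(rad,4),"pos",P,"F",s["force"],"tilt",R[2],"op",round(s["opening"],4))
    b=a
    for i in range(n):
        e=max(min(b+step,end),-5);q=tcp(np.radians(e));print(round(e,1),R.T@(q-P)/.03);P=q;b=e
E
python3 -c "
from h import *
lever(6,4)"
```

```text
t 14.35 a -5.0 theta -0.0 rad 0.19 pos [ 0.6896 -0.009   0.2773] F [-1.212   0.9189  0.4707] tilt [-0.9977 -0.0684 -0.002 ] op 0.0167
1.0 [ 0.0217 -0.6625 -0.0014]
7.0 [ 0.0913 -0.6566 -0.0006]
13.0 [ 0.1595 -0.6435 -0.0005]
19.0 [ 0.2258 -0.6233 -0.0003]
```

```bash
python3 -m jog '[[[0,-0.4,0],0],[[0.03,-0.6,0],0],[[0.1,-0.6,0],0],[[0,0,0],0]]' >/dev/null
python3 -c "
from h import *
lever(7,6)"
```

```text
t 14.75 a 6.96 theta 0.209 rad 0.1917 pos [ 0.6499 -0.006   0.2783] F [ 2.4536 -0.8501 -4.7179] tilt [-0.9989 -0.0475 -0.0032] op 0.0169
14.0 [ 0.2325 -0.7433  0.0146]
21.0 [ 0.2668 -0.7258  0.    ]
28.0 [ 0.3533 -0.6879  0.0003]
35.0 [ 0.4345 -0.6397  0.0006]
42.0 [ 0.5092 -0.5819  0.0009]
49.0 [ 0.5763 -0.5156  0.0012]
```

```bash
python3 -m jog '[[[0.23,-0.74,0.01],0],[[0.27,-0.72,0],0],[[0.36,-0.68,0],0],[[0.44,-0.62,0],0]]' >/dev/null
python3 -c "
from h import *
lever(7,6)"
```

```text
t 15.15 a 29.78 theta 0.607 rad 0.1886 pos [ 0.5797 -0.0007  0.2517] F [-5.5877  1.9473 17.9177] tilt [-0.9999 -0.0157 -0.0052] op 0.0165
36.8 [ 0.3942 -0.6635  0.0407]
43.8 [ 0.5092 -0.582   0.0022]
50.8 [ 0.5763 -0.5156  0.0026]
57.8 [ 0.6348 -0.4415  0.003 ]
64.8 [ 0.6839 -0.3609  0.0033]
71.8 [ 0.7228 -0.2748  0.0036]
```

```bash
python3 -m jog '[[[0.38,-0.66,0.03],0],[[0.5,-0.58,0],0],[[0.57,-0.52,0],0]]' >/dev/null
python3 -c "
from h import *
lever(6,6)"
```

```text
t 15.45 a 47.97 theta 0.925 rad 0.1879 pos [0.5339 0.0027 0.2139] F [-2.293   1.1665  7.8957] tilt [-1.      0.0032 -0.0073] op 0.0171
54.0 [ 0.4672 -0.4698  0.0587]
60.0 [ 0.5546 -0.3631  0.0038]
66.0 [ 0.5895 -0.3032  0.0041]
72.0 [ 0.618  -0.2399  0.0044]
78.0 [ 0.6397 -0.174   0.0045]
84.0 [ 0.6544 -0.1061  0.0047]
```

```bash
python3 -m jog '[[[0.47,-0.47,0.05],0],[[0.55,-0.36,0],0],[[0.59,-0.3,0],0],[[0.3,-0.12,0],0]]' >/dev/null
python3 -c "
from h import *
lever(4,6)"
```

```text
t 15.85 a 67.88 theta 1.272 rad 0.1877 pos [0.4997 0.0053 0.1587] F [-4.9988 -0.1717  6.571 ] tilt [-0.9999  0.0113 -0.0097] op 0.017
71.9 [ 0.3827 -0.2282  0.0694]
75.9 [ 0.4233 -0.1275  0.0041]
79.9 [ 0.4311 -0.0976  0.0041]
83.9 [ 0.4369 -0.0673  0.0042]
87.9 [ 0.4405 -0.0367  0.0042]
90 [ 0.2337 -0.0069  0.0023]
```

```bash
python3 -m jog '[[[0.38,-0.22,0.06],0],[[0.42,-0.13,0],0],[[0.43,-0.1,0],0],[[0.3,-0.05,0],0],[[0,0,0],0]]' >/dev/null
python3 -c "
from h import *
lever(4,3)
for n in('side','wrist'): cv2.imwrite(f'pics/{n[0]}7.png',get_image(n))
i=cv2.imread('pics/s7.png');cv2.imwrite('pics/s7c.png',cv2.resize(i[150:370,250:470],None,fx=2.7,fy=2.7,interpolation=2))
"
```

```text
t 16.35 a 82.42 theta 1.526 rad 0.1881 pos [0.4872 0.0062 0.1128] F [-4.9364  0.7554  6.4025] tilt [-0.9999  0.0111 -0.0127] op 0.0169
86.4 [ 0.4293 -0.1114  0.077 ]
90 [ 0.3958 -0.0168  0.005 ]
90 [0. 0. 0.]
```

View pics/s7c.png

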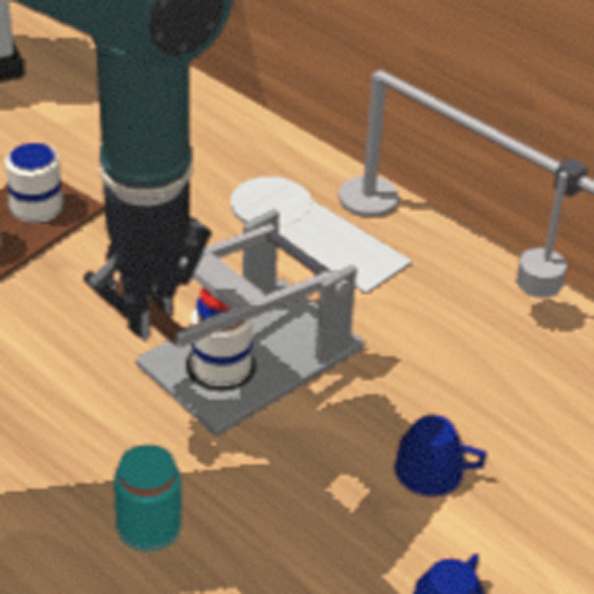

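View pics/w7.png

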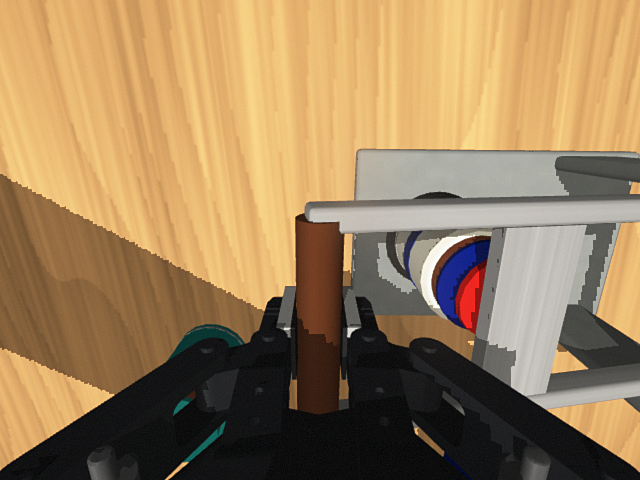

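```bash
python3 -m jog '[[[0.3,-0.1,0.05],0],[[0.25,-0.02,0],0]]' | grep -E "pos|force"
python3 -m jog '[[[0.2,-0.01,0],0]]'| grep -E "pos|force"
python3 -m jog '[[[0.15,-0.01,0],0]]'| grep -E "pos|force"
python3 -c "
from h import *
lever(4,2)"
```

```text
position: [0.4856, 0.0065, 0.0987]
force: [-9.8, -3.0, 11.1]
position: [0.4851, 0.0065, 0.0932]
force: [-6.9, -1.5, 11.4]
position: [0.4849, 0.0065, 0.0893]
force: [-5.7, -1.3, 10.0]
t 16.85 a 89.63 theta 1.652 rad 0.1887 pos [0.4849 0.0065 0.0893] F [-5.7441 -1.2879 10.0452] tilt [-0.9998  0.0105 -0.015 ] op 0.0167
90 [ 0.0396 -0.0422  0.0753]
90 [0. 0. 0.]
```

```bash
for i in 1 2; do python3 -m jog '[[[0.12,0,0],0]]' | grep -E "pos|force"; done
python3 -m jog '[[[0.12,0,0],0],[[0.05,0,0],0]]' | grep -E "pos|force"
```

```text
position: [0.4847, 0.0065, 0.0862]
force: [-5.6, -0.3, 10.3]
position: [0.4847, 0.0065, 0.0833]
force: [-8.6, -0.1, 18.5]
position: [0.4846, 0.0065, 0.0823]
force: [-9.6, -0.1, 26.9]
```

```bash
python3 -m jog '[[[0.2,0,0],0],[[0.2,0,0],0]]' | grep -E "pos|force"
python3 - <<'E'
from h import *
togo(.485,.006,.08)
for n in('side','wrist','top'): cv2.imwrite(f'pics/{n[0]}8.png',get_image(n))
i=cv2.imread('pics/s8.png');cv2.imwrite('pics/s8c.png',cv2.resize(i[240:320,300:400],None,fx=7,fy=7,interpolation=2))
E
```

```text
position: [0.4846, 0.0065, 0.0777]
force: [-19.7, 0.4, 56.5]
t 17.45 pos [0.4846 0.0065 0.0777] yaw -3.68 tilt [-0.9999  0.005  -0.0144] F [-19.7196   0.3913  56.5409] op 0.0171
units xyz [-0.0779  0.0141  0.0163] spin None
```

View pics/s8c.png

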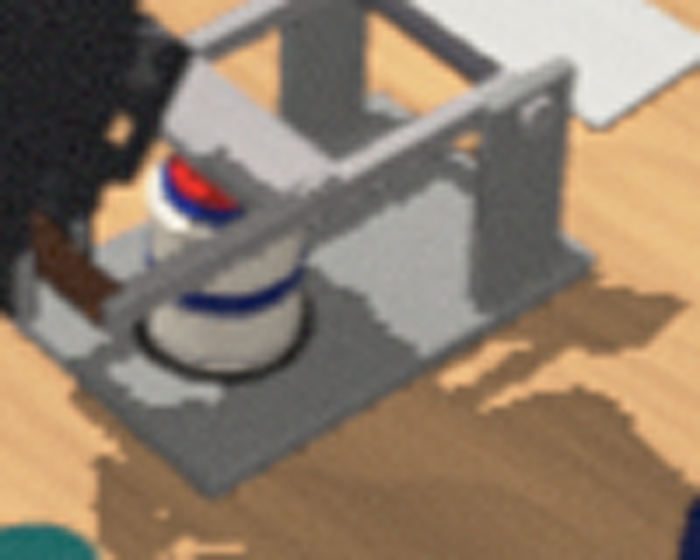

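View pics/w8.png

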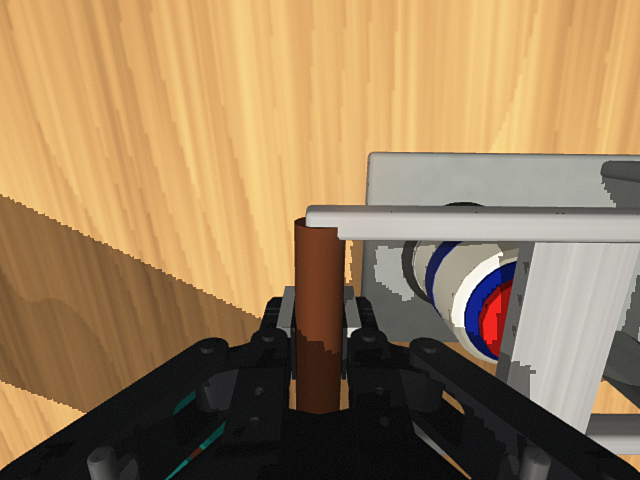

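```bash
python3 -m jog '[[[-0.1,0,0],0],[[-0.1,0.0,0],0]]' | grep -E "pos|force"
python3 -m jog '[[[-0.1,0,0],0]]' | grep -E "pos|force"
python3 -m jog '[[[-0.1,0,0],0],[[-0.1,0,0],0]]' | grep -E "pos|force"
```

```text
position: [0.4847, 0.0066, 0.0859]
force: [-1.0, 0.3, -0.4]
position: [0.4849, 0.0065, 0.0893]
force: [-1.6, 0.0, 0.2]
position: [0.4853, 0.0065, 0.0954]
force: [-0.4, 1.1, 1.1]
```

```bash
python3 - <<'E'
from h import *
T0b=np.array([.4847,.0065,.0855]);
lever(-6,3)
for n in('side','wrist'): cv2.imwrite(f'pics/{n[0]}9.png',get_image(n))
i=cv2.imread('pics/s9.png');cv2.imwrite('pics/s9c.png',cv2.resize(i[240:320,300:400],None,fx=7,fy=7,interpolation=2))
E
```

```text
t 18.1 a 87.74 theta 1.619 rad 0.1884 pos [0.4853 0.0065 0.0954] F [-0.433   1.1248  1.0597] tilt [-0.9999  0.0036 -0.0151] op 0.0169
81.7 [-0.6633  0.0102  0.0665]
75.7 [-0.6496  0.1317 -0.0098]
69.7 [-0.6323  0.1989 -0.0095]
```

View pics/w9.png

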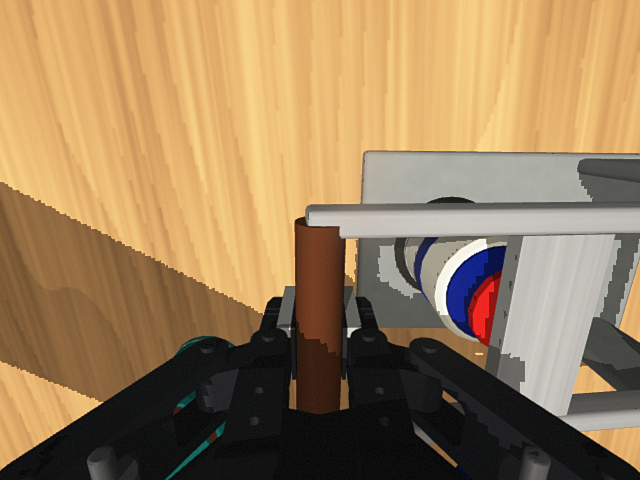

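View pics/s9c.png

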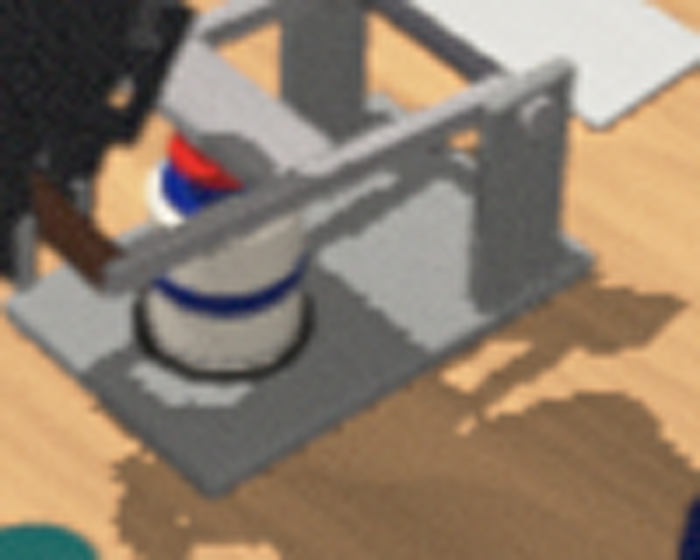

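```bash
sed -i 's/T0=np.array(\[.6896,-.009,.2773\])/T0=np.array([.6896,-.009,.2705])/' h.py; python3 -m jog '[[[-0.6,0.05,0],0],[[-0.65,0.13,0],0],[[-0.63,0.2,0],0]]' >/dev/null
python3 -c "
from h import *
lever(-7,6)"
```

```text
t 18.5 a 67.97 theta 1.273 rad 0.1876 pos [0.4997 0.0054 0.1516] F [ 2.9952  1.8118 -2.4572] tilt [-0.9998  0.0076 -0.0167] op 0.0165
61.0 [-0.7265  0.2654  0.0564]
54.0 [-0.6486  0.4208 -0.0113]
47.0 [-0.5925  0.4968 -0.0105]
40.0 [-0.5276  0.5653 -0.0094]
33.0 [-0.4547  0.6254 -0.0083]
26.0 [-0.3752  0.6761 -0.007 ]
```

```bash
python3 -m jog '[[[-0.7,0.27,0.04],0],[[-0.65,0.42,0],0],[[-0.59,0.5,0],0],[[-0.53,0.56,0],0]]' >/dev/null
python3 -c "
from h import *
lever(-7,6)"
```

```text
t 18.9 a 38.52 theta 0.76 rad 0.1886 pos [0.5559 0.0007 0.2288] F [ 5.2237  0.2088 -8.4393] tilt [-0.9997  0.0144 -0.0199] op 0.0168
31.5 [-0.4728  0.6106  0.0247]
24.5 [-0.3533  0.6878 -0.0084]
17.5 [-0.2668  0.7258 -0.0067]
10.5 [-0.1764  0.7529 -0.005 ]
3.5 [-0.0834  0.7688 -0.0032]
-3.5 [ 0.0109  0.7732 -0.0013]
```

```bash
python3 -m jog '[[[-0.45,0.61,0.02],0],[[-0.35,0.68,0],0],[[-0.26,0.72,0],0],[[-0.18,0.74,0],0]]' >/dev/null
python3 -c "
from h import *
lever(-5,4)"
```

```text
t 19.3 a 10.22 theta 0.266 rad 0.1911 pos [ 0.6393 -0.0056  0.2693] F [-0.4336  0.0767 -0.0324] tilt [-0.9997  0.0123 -0.0207] op 0.0173
5.2 [-0.0328  0.5542  0.0029]
0.2 [-0.0194  0.5522 -0.0013]
-4.8 [ 0.0288  0.5518 -0.0003]
-5 [0.0023 0.0237 0.    ]
```

```bash
python3 -m jog '[[[-0.03,0.5,0],0],[[0,0.5,0],0],[[0.02,0.4,0],0],[[0.02,0.2,0],0],[[0,0.1,0],0]]' | grep -E "pos|force"
python3 - <<'E'
from h import *
lever(-5,2)
i=get_image('side');cv2.imwrite('pics/s10c.png',cv2.resize(i[80:330,260:510],None,fx=2.4,fy=2.4,interpolation=2))
E
```

```text
position: [0.6925, -0.0097, 0.2705]
force: [-16.2, 0.7, 11.9]
t 19.8 a -5.88 theta -0.015 rad 0.1903 pos [ 0.6925 -0.0097  0.2705] F [-16.1719   0.7379  11.8587] tilt [-0.9998  0.0081 -0.0196] op 0.017
-5 [ 0.0006 -0.0982 -0.0165]
-5 [0. 0. 0.]
```

View pics/s10c.png

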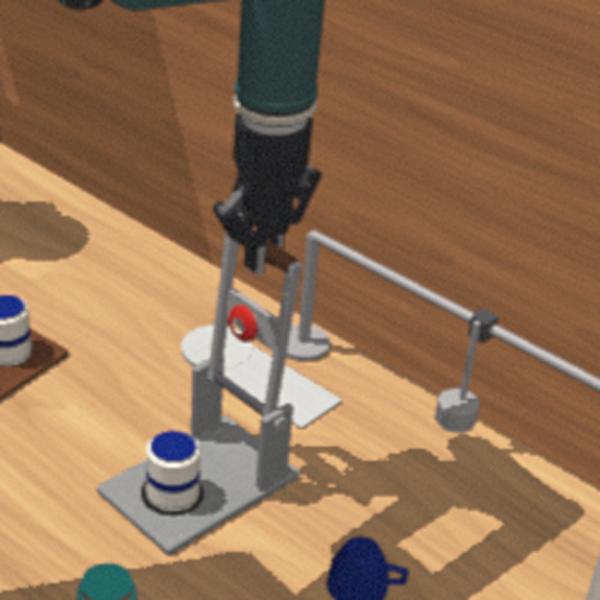

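The lever is back against its rest stop and the lid is home. I'll open the jaws and lift clear.

```bash
python3 -m jog '[[[0,-0.08,0],0],[[0,0,0],0],[[0,0,0],0],[[0,0,0],0],[[0,0,0],0]]' 0.7 | grep -E "pos|force|op"
python3 -m jog '[[[-0.4,0,0],0],[[-0.8,0,0],0],[[-1,0,0],0],[[-0.6,0,0],0],[[0,0,0],0]]' | grep -E "pos|force"
python3 - <<'E'
from h import *
togo(.574,-.001,.35,86.5)
i=get_image('top');cv2.imwrite('pics/t11.png',i)
E
```

```text
position: [0.6906, -0.0098, 0.2697]
force: [0.7, -0.2, 0.5]
opening: 0.0597
position: [0.69, -0.0116, 0.3588]
force: [0.3, -0.6, -0.0]
t 20.85 pos [ 0.69   -0.0116  0.3588] yaw -3.74 tilt [-0.9998  0.01   -0.019 ] F [ 0.3113 -0.6337 -0.025 ] op 0.0599
units xyz [ 0.2553 -3.885  -0.0947] spin -19.69
```

```bash
python3 -m jog '[[[0,-0.6,0],0],[[0,-1,0],0],[[0,-1,0],0],[[0,-0.9,0],-0.5],[[0,-0.2,0],-1],[[0,0,0],-1],[[0,0,0],-1],[[0,0,0],-1]]' 1 | grep pos
python3 -m jog '[[[0,0,0],-1],[[0,0,0],-1],[[0,0,0],-1],[[0,0,0],-1],[[0,0,0],-1],[[0,0,0],-1],[[0,0,0],-1],[[0,0,0],-1]]'| grep pos
python3 -m jog '[[[0,0,0],-1],[[0,0,0],-1],[[0,0,0],-1],[[0,0,0],-1],[[0,0,0],-1],[[0,0,0],-1],[[0,0,0],0]]'| grep pos
python3 - <<'E'
from h import *
togo(.574,-.001,.20,86.5)
E
```

```text
position: [0.5695, -0.0035, 0.3467]
position: [0.5637, -0.0026, 0.3363]
position: [0.5587, -0.0018, 0.3272]
t 23.2 pos [ 0.5587 -0.0018  0.3272] yaw 84.57 tilt [-0.9991  0.0212 -0.0356] F [-0.168  -0.3957 -0.276 ] op 0.0855
units xyz [ 4.2192 -0.0143  0.6571] spin -0.42
```

```bash
python3 -m jog '[[[0.5,0,0.2],-0.2],[[0.9,0,0.2],-0.2],[[0.9,0,0.2],0],[[0.9,0,0.1],0],[[0.8,0,0],0],[[0.3,0,0],0],[[0,0,0],0]]' | grep pos
python3 - <<'E'
from h import *
togo(.574,-.001,.10,86.5)
s=state();p=(s["position"],s["orientation"])
im=get_image("wrist");cv2.imwrite("pics/w12.png",im);t=get_image("top");cv2.imwrite('pics/t12.png',t)
print(proj("wrist",[.574,-.001,.085],p),proj("wrist",[.538,-.001,.014],p))
E
```

```text
position: [0.5738, 0.0, 0.1901]
t 23.9 pos [0.5738 0.     0.1901] yaw 85.6 tilt [-0.999   0.022  -0.0384] F [-0.3763 -0.1652 -0.1407] op 0.0853
units xyz [ 2.9982 -0.1005  0.1231] spin -0.2
[312.8795 241.6095] [309.198  183.5125]
```

View pics/w12.png

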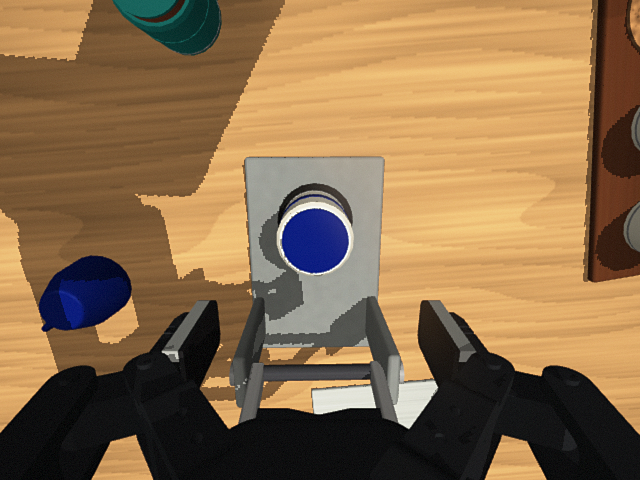

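```bash
python3 -m jog '[[[0.6,-0.05,0.03],-0.1],[[0.8,-0.02,0.03],-0.1],[[0.8,-0.02,0.03],0],[[0.8,-0.02,0.03],0],[[0.8,-0.02,0.03],0],[[0.4,0,0.02],0],[[0,0,0],0]]' | grep pos
python3 - <<'E'
from h import *
togo(.574,-.001,.036,86.5)
E
```

```text
position: [0.5882, -0.003, 0.0742]
t 24.7 pos [ 0.5882 -0.003   0.0742] yaw 86.44 tilt [-0.9997  0.0205 -0.0101] F [-0.637   0.1846  0.7034] op 0.0853
units xyz [ 1.2782  0.0122 -0.4649] spin -0.01
```

```bash
python3 -m jog '[[[0,0,-0.46],0],[[0.4,0.02,0],0],[[0.4,0,0],0],[[0.3,0,0],0],[[0,0,0],0]]' | grep pos
python3 - <<'E'
from h import *
togo(.574,-.001,.036,86.5)
E
```

```text
position: [0.5803, -0.0015, 0.0439]
t 25.2 pos [ 0.5803 -0.0015  0.0439] yaw 86.42 tilt [-0.9998  0.0199  0.0006] F [-0.8451  0.4985  0.165 ] op 0.0853
units xyz [ 0.2626 -0.0034 -0.2109] spin -0.02
```

```bash
python3 -m jog '[[[0,0,-0.21],0],[[0.2,0,-0.03],0],[[0.07,0,-0.03],0],[[0,0,0],0]]' | grep pos
python3 - <<'E'
from h import *
togo(.574,-.001,.036,86.5)
im=get_image("wrist");cv2.imwrite("pics/w13.png",im)
E
```

```text
position: [0.5722, -0.0008, 0.035]
t 25.6 pos [ 0.5722 -0.0008  0.035 ] yaw 86.41 tilt [-0.9998  0.0199  0.0007] F [ 0.41   -0.2847  0.3199] op 0.0851
units xyz [-0.0344 -0.0023  0.0603] spin -0.02
```

View pics/w13.png

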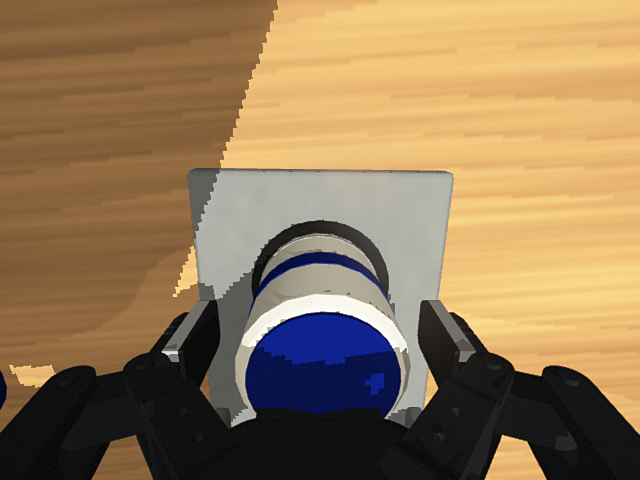

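Tin is between the pads and the lid is home with no copper flank visible. I'll grip it.

```bash
python3 -m jog '[[[0,0,0],0],[[0,0,0],0],[[0,0,0],0],[[0,0,0],0],[[0,0,0],0],[[0,0,0],0],[[0,0,0],0]]' 0 40 | grep -E "pos|force|open"
python3 -m jog '[[[-0.3,0,0],0],[[-0.7,0,0],0],[[-0.9,0,0],0],[[-0.9,0,0],0],[[-0.9,0,0],0],[[-0.6,0,0],0],[[0,0,0],0]]' | grep pos
python3 - <<'E'
from h import *
togo(.413,.317,.12,86.5)
E
```

```text
position: [0.5728, -0.0009, 0.0359]
force: [-0.2, -0.7, 0.1]
opening: 0.0592
position: [0.5703, -0.0031, 0.1699]
t 27.05 pos [ 0.5703 -0.0031  0.1699] yaw 86.4 tilt [-0.9998  0.0204 -0.0032] F [ 2.1049  0.7396 -2.4186] op 0.0591
units xyz [ 1.8941 10.2844 -5.8962] spin -0.02
```

```bash
python3 -m jog '[[[0,0.5,-0.3],0],[[0,0.9,-0.5],0],[[0,1,-0.57],0],[[0,1,-0.57],0],[[0,1,-0.57],0],[[0,1,-0.57],0],[[0,1,-0.57],0],[[0,1,-0.57],0]]' | grep pos
python3 - <<'E'
from h import *
togo(.413,.317,.12,86.5)
E
```

```text
position: [0.4463, 0.2336, 0.167]
t 27.85 pos [0.4463 0.2336 0.167 ] yaw 85.95 tilt [-0.9997  0.0181 -0.0163] F [ 0.6672  0.681  -3.2934] op 0.0592
units xyz [ 1.6361  2.6663 -1.2778] spin -0.12
```

```bash
python3 -m jog '[[[0.2,0.9,-0.4],-0.05],[[0.3,0.8,-0.4],-0.05],[[0.3,0.5,-0.3],0],[[0.3,0.2,0],0],[[0.2,0,0],0],[[0,0,0],0]]' | grep pos
python3 - <<'E'
from h import *
togo(.413,.317,.08,86.5)
s=state();p=(s["position"],s["orientation"])
im=get_image("wrist");cv2.imwrite("pics/w14.png",im)
print(proj("wrist",[.413,.317,.013],p),proj("wrist",[.413-.041,.317,.013],p))
E
```

```text
position: [0.4044, 0.3138, 0.1223]
t 28.45 pos [0.4044 0.3138 0.1223] yaw 86.82 tilt [-0.9995  0.0134 -0.0286] F [-0.1195  0.0069 -1.9967] op 0.0594
units xyz [1.4016 0.1031 0.3196] spin 0.07
[320.1214 248.7482] [317.1271 196.4969]
```

View pics/w14.png

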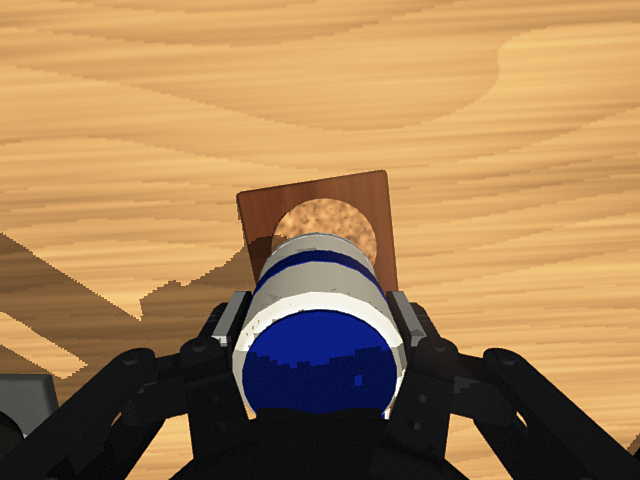

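```bash
python3 -m jog '[[[0.4,0.1,0.3],0.05],[[0.5,0,0.03],0],[[0.4,0,0.03],0],[[0,0,0],0]]' | grep pos
python3 - <<'E'
from h import *
togo(.413,.317,.035,86.5)
s=state();p=(s["position"],s["orientation"])
im=get_image("wrist");cv2.imwrite("pics/w15.png",im)
print(proj("wrist",[.413,.317,.013],p),proj("wrist",[.413-.041,.317,.013],p))
cv2.imwrite("pics/w15c.png",cv2.resize(im[170:320,220:420],None,fx=4,fy=4,interpolation=2))
E
```

```text
position: [0.42, 0.3154, 0.0816]
t 28.9 pos [0.42   0.3154 0.0816] yaw 86.28 tilt [-0.9996  0.0153 -0.024 ] F [-0.1889 -0.2131 -2.4628] op 0.0592
units xyz [ 1.56    0.0151 -0.1977] spin -0.05
[317.2903 244.8969] [312.9035 181.8566]
```

View pics/w15c.png

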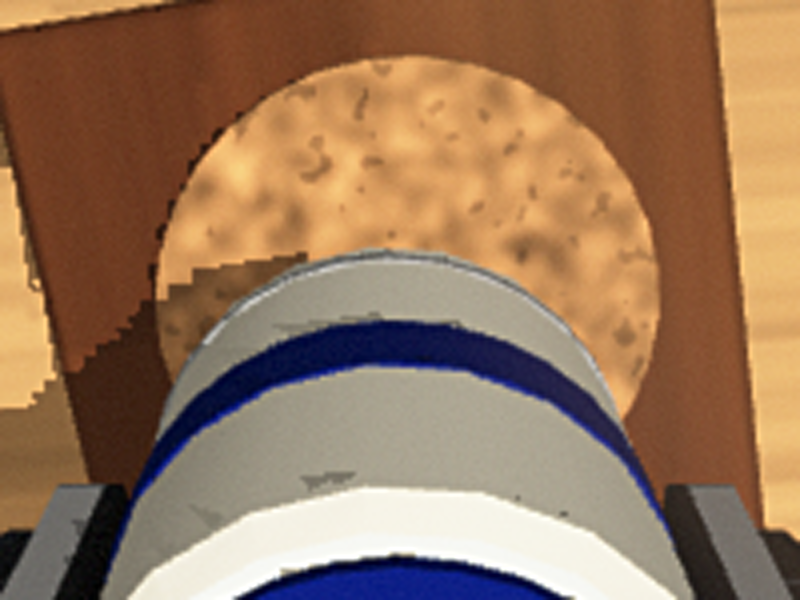

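```bash
python3 - <<'E'
from h import *
from scipy.optimize import least_squares
s=state();p=(s["position"],s["orientation"])
pts=[(410,55),(300,80),(240,118),(190,180),(157,280),(158,320),(660,280),(632,182),(560,108),(490,68),(655,330)]
W=np.array([atz("wrist",220+u/4-.4,170+v/4-.4,.013,p)[:2] for u,v in pts])
q=least_squares(lambda q:np.hypot(*(W-q[:2]).T)-q[2],[.413,.317,.041]);print(q.x,q.fun)
R=np.array(p[1]);B=p[0]+R@np.array([.022,0,0]);print("tin bottom (TCP axis)",B)
a=[(395,250),(200,345),(300,268),(500,275),(570,330)]
W=np.array([atz("wrist",220+u/4-.4,170+v/4-.4,B[2],p)[:2] for u,v in a])
q=least_squares(lambda q:np.hypot(*(W-q[:2]).T)-.030,[.413,.317]);print("tin bottom seen",q.x,q.fun)
t=cv2.imread("pics/t12.png");cv2.imwrite("pics/t12c.png",cv2.resize(t[195:335,145:225],None,fx=4,fy=4,interpolation=2))
E
```

```text
[0.4148 0.32   0.0411] [ 0.0002  0.      0.0001 -0.0002  0.0001 -0.      0.0002  0.0003 -0.0005
  0.0001 -0.0002]
tin bottom (TCP axis) [0.4196 0.3159 0.0603]
tin bottom seen [0.4216 0.316 ] [-0.      0.0001 -0.0001  0.      0.    ]
```

```bash
python3 -m jog '[[[0.4,0.1,-0.3],0],[[0.4,0,-0.1],0],[[0.3,0,-0.05],0],[[0.1,0,0],0],[[0,0,0],0]]' | grep pos
python3 - <<'E'
from h import *
togo(.4137,.3187,.035,86.5)
E
```

```text
position: [0.4095, 0.3207, 0.0474]
t 29.45 pos [0.4095 0.3207 0.0474] yaw 86.16 tilt [-0.9997  0.0182 -0.0191] F [-0.1487 -0.5264 -2.4267] op 0.0595
units xyz [ 0.4083 -0.0636  0.1532] spin -0.07
```

```bash
python3 -m jog '[[[0.1,-0.06,0.15],0],[[0.1,0,0],0],[[0,0,0],0]]' | grep pos
python3 - <<'E'
from h import *
from scipy.optimize import least_squares
togo(.4137,.3187,.035,86.5)
im=get_image("wrist")
cv2.imwrite("pics/w16c.png",cv2.resize(im[170:320,220:420],None,fx=4,fy=4,interpolation=2))
E
```

```text
position: [0.4156, 0.319, 0.0419]
t 29.75 pos [0.4156 0.319  0.0419] yaw 86.15 tilt [-0.9997  0.0196 -0.0168] F [ 0.1892  0.3974 -2.2745] op 0.0595
units xyz [ 0.2313 -0.0185 -0.0588] spin -0.08
```

View pics/w16c.png

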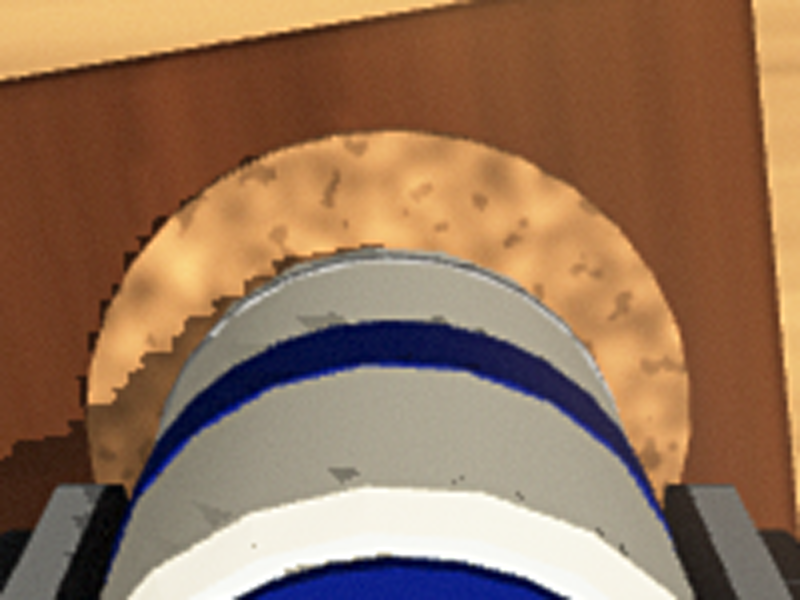

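```bash
python3 - <<'E'
from h import *
from scipy.optimize import least_squares
s=state();p=(s["position"],s["orientation"])
pts=[(395,130),(300,145),(250,163),(140,250),(88,390),(92,440),(690,390),(640,265),(570,193),(490,146),(686,440)]
W=np.array([atz("wrist",220+u/4-.4,170+v/4-.4,.013,p)[:2] for u,v in pts])
q=least_squares(lambda q:np.hypot(*(W-q[:2]).T)-q[2],[.413,.317,.041]);print(q.x,q.fun)
R=np.array(p[1]);B=p[0]+R@np.array([.022,0,0]);print("tin bottom (TCP axis)",B)
a=[(385,250),(200,345),(295,268),(490,275),(565,330)]
W=np.array([atz("wrist",220+u/4-.4,170+v/4-.4,B[2],p)[:2] for u,v in a])
q=least_squares(lambda q:np.hypot(*(W-q[:2]).T)-.030,[.413,.317]);print("tin bottom seen",q.x,q.fun)
E
```

```text
[0.4146 0.3197 0.0409] [ 0.0002 -0.0001  0.0001  0.0003  0.0001 -0.0004  0.0005 -0.0005 -0.0005
  0.0002  0.0001]
tin bottom (TCP axis) [0.4155 0.3196 0.0201]
tin bottom seen [0.4176 0.3192] [ 0.0002 -0.0002  0.0002 -0.0002 -0.    ]
```

```bash
python3 -m jog '[[[0.06,-0.01,-0.09],0],[[0.06,0,0],0],[[0.06,0,0],0],[[0.05,0,0],0]]' | grep -E "pos|for"
python3 - <<'E'
from h import *
togo(.4135,.3187,.035,86.5)
E
```

```text
position: [0.413, 0.3193, 0.0353]
force: [0.1, -0.3, -2.3]
t 30.2 pos [0.413  0.3193 0.0353] yaw 86.15 tilt [-0.9997  0.0204 -0.0156] F [ 0.0672 -0.2995 -2.2648] op 0.0593
units xyz [ 0.0085 -0.0204  0.0169] spin -0.08
```

```bash
python3 -m jog '[[[0.05,0,0.01],0]]' | grep -E "pos|for"
python3 -m jog '[[[0.04,0,0],0]]' | grep -E "pos|for"
```

```text
position: [0.4126, 0.3194, 0.0348]
force: [-9.2, -1.4, 32.8]
position: [0.4126, 0.3195, 0.0349]
force: [-3.8, -3.7, 15.4]
```

Contact made. I'll release and back off straight up.

```bash
python3 -m jog '[[[0,0,0],0],[[0,0,0],0],[[0,0,0],0],[[0,0,0],0],[[0,0,0],0],[[0,0,0],0]]' 1 | grep -E "pos|for|open"
python3 -m jog '[[[-0.3,0,0],0],[[-0.6,0,0],0],[[-0.9,0,0],0],[[-1,0,0],0],[[-1,0,0],0],[[-1,0,0],0],[[-0.5,0,0],0],[[0,0,0],0]]' | grep -E "pos|for"
python3 - <<'E'
from h import *
from scipy.optimize import least_squares
s=state();p=(s["position"],s["orientation"])
togo(.413,.318,.2,86.5)
im=get_image("wrist");cv2.imwrite("pics/w17.png",im)
cv2.imwrite("pics/w17c.png",cv2.resize(im[150:300,240:400],None,fx=4,fy=4,interpolation=2))
E
```

```text
position: [0.4139, 0.3202, 0.0357]
force: [-0.1, -0.5, 0.4]
opening: 0.085
position: [0.415, 0.3158, 0.2038]
force: [1.2, 0.1, -0.8]
t 31.8 pos [0.415  0.3158 0.2038] yaw 86.19 tilt [-0.9997  0.0208 -0.0149] F [ 1.1627  0.0988 -0.8155] op 0.0853
units xyz [ 0.1278  0.0651 -0.0709] spin -0.07
```

View pics/w17c.png

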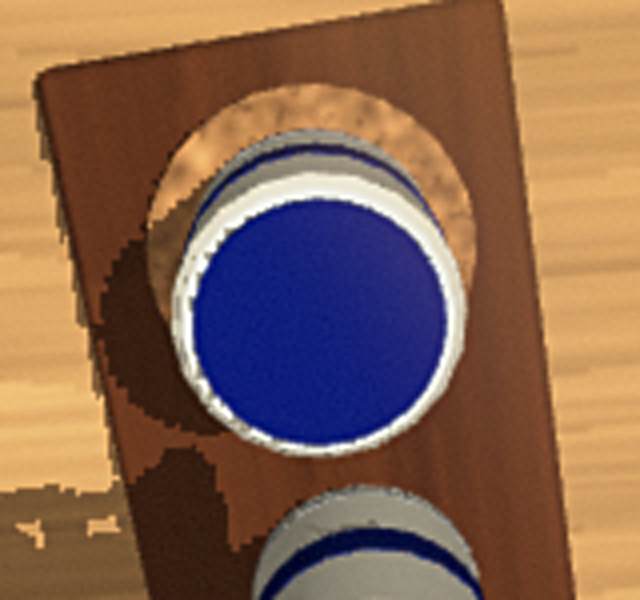

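```bash
python3 - <<'E'
from h import *
from scipy.optimize import least_squares
s=state();p=(s["position"],s["orientation"])
def fit(pts,z,r):
    W=np.array([atz("wrist",240+u/4-.4,150+v/4-.4,z,p)[:2] for u,v in pts])
    q=least_squares(lambda q:np.hypot(*(W-q[:2]).T)-r,[.413,.317]);return q.x,np.abs(q.fun).max()
print("coaster",fit([(310,83),(210,125),(170,175),(148,240),(415,120),(455,170),(476,240),(470,290)],.013,.041))
print("lid",fit([(192,320),(448,320),(320,198),(320,445)],.084,.0255))
print("bottom",fit([(315,128),(250,147),(380,148)],.013,.030))
E
python3 -m jog '[[[-0.5,0.3,0],0],[[-0.5,0.8,-0.2],0],[[0,1,-0.2],0],[[0,1,-0.2],0],[[0,1,-0.2],0],[[0,1,-0.2],0],[[0,0.8,0],0],[[0,0,0],0]]' | grep -E "pos|for"
python3 - <<'E'
from h import *
t=get_image('top');cv2.imwrite('pics/t18.png',t);i=get_image('side');cv2.imwrite('pics/s18.png',i)
cv2.imwrite("pics/t18c.png",cv2.resize(t[195:335,145:225],None,fx=4,fy=4,interpolation=2))
E
```

```text
coaster (array([0.4143, 0.3199]), np.float64(0.0008716541935152936))
lid (array([0.4129, 0.32  ]), np.float64(3.636566848740433e-05))
bottom (array([0.4133, 0.3201]), np.float64(0.00012756089099192486))
position: [0.391, 0.4953, 0.2261]
force: [0.2, -0.3, -0.7]
```

View pics/t18.png

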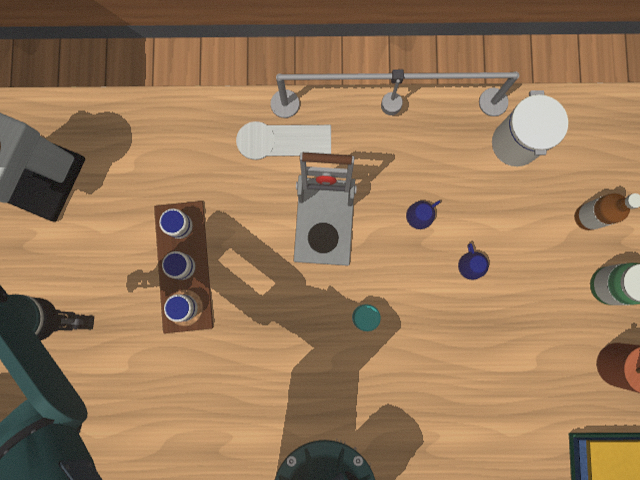

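View pics/t18c.png

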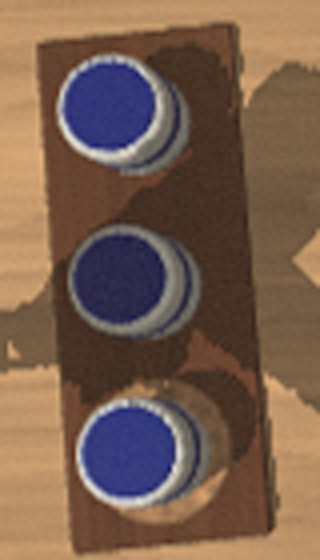

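View pics/s18.png

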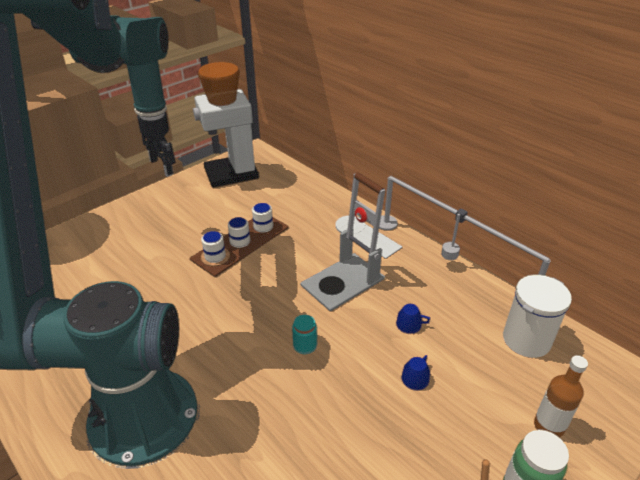

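The tin stands on the coaster, the lever is up, and the cups, the sealed tins and the turquoise look-alike have not moved. I'll hand it in.

```bash
python3 - <<'E'
from h import *
print(atz("top",176.6,307.9,.084)); print(state()["time_s"],state()["force"])
from rig import close_job
print(close_job())
E
```

```text
[0.4116 0.3179 0.084 ]
32.75 [ 0.1985 -0.4979 -0.4099]
the job is handed in; nothing more can be done
None
```

The job is done and handed in at about 33 s. I stood the unsealed tin on the press pad and let go. I then pinched the lever bar, swung it down to its stop, guided it back up to rest, and stood the sealed tin on the empty coaster.

What the last checks showed:
- **Press stroke:** the push force rose steeply at the stop, to about 57 N at the wrist (limit 120 N). No copper flank showed on the lid afterwards, and the lever is fully up in the final views. The bar slipped about 7 mm between the fingers during the push, with no visible effect.
- **Placement:** the tin stands upright. The wrist camera puts its underside about 1 mm from the coaster's centre and the top camera about 2 mm. The two cameras place the coaster itself up to about 3 mm apart, so the true offset is within a few millimetres.
- **Other objects:** the two cups, the two sealed tins and the turquoise look-alike look unmoved in the top and side views. The gripper is clear of everything.

No checks failed. The tool leaned by up to about 4° during moves and about 1.5° when it released the tin, but the tin settled flat.

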